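# Sort checked data loggers: charging cradle or repair tray

### The arm

A 7-joint arm with a two-finger parallel gripper is mounted at the origin on the work surface. World frame = base frame: x ahead of the robot, y to its left, z up, the work surface at z = 0. Lengths are in m, angles in rad, forces in N, time in s.
With the tool pointing down it reaches from about 0.425 to 0.875 m from the base axis. Payload 4.7 kg.
Tool frame: the origin (TCP) lies on the centre line of the jaws, within the pads' length; the fingertips stand ahead of it and the grasp point (between the pads) lies 2 mm behind it (nose_length is the z of the fingertips in the tool frame, in m); z points along the fingers, y is the line along which they close (so a half turn about z gives the same grasp; the last joint's range is limited). The gripper opens to 87 mm and grips with 3 to 60 N. Pads are 19 mm wide; open, the fingers measure 117 mm over their backs; the gripper's body (75 mm by 190 mm) begins 51 mm behind the grasp point.
Start: joints at [1.327, 0.321, -0.07, 1.45, 0.023, 1.371, -0.057], TCP at [0.166, -0.629, 0.24] pointing down, gripper open.
Joint ranges: [-2.86, 2.86], [-0.3, 2.09], [-1.38, 1.24], [0.06, 2.45], [-1.56, 4.7], [0.09, 2.05], [-2.69, 2.69]. Speed limits (rad/s): [2.57, 2.57, 3.14, 3.14, 3.14, 3.14, 3.14].

### API

Orientations are given as a rotation vector (axis times angle).
In Python, from bench import * gives the robot as it stands.
- The arm moves only by the tool send_rows, never from a script. Its arguments are lists of equal length, an entry for each row: "xyz": the shift along the tool's x, y, z in mm, a list of three; "dr": the turn, a rotation vector about the tool's x, y, z in rad, a list of three. A call has exactly 10 rows; each row is the pose to reach, as a shift and turn from the pose commanded when the call began, along the tool's axes at that moment; what a row does not reach only later rows make up. A row lasts 1/12 s, in which the tool goes at most 41.7 mm and 7.16 degrees, less where a joint would pass 70% of its speed; a pose out of reach is approached as far as the arm can. A call with a gripper value outside its range is refused whole. "jaw" is the finger opening in mm, from 0 to 87, set as the call begins (left out, the last holds). The fingers move at their own pace and stop on an object; "grip_force" is the grip in N (left out, the last holds). Time passes only in rows, so rows that repeat a pose let the fingers close, or fill a call up. It gives the time, the measured TCP pose, the force, the opening and the grip force at its end, in the units of the state.
- get_state(): the state, without advancing time (a new reading comes with each control period).
- get_image(name): name is "scene" or "side" or "wrist"; returns the picture (480x640x3 uint8, red, green, blue); there is no depth.
- calibration(name): a dict with "vfov" (degrees; the focal length in pixels is half the picture's height over the tangent of half this angle, whatever the lens; pixels are square), "cx", "cy" (the principal point, pixels), "rvec" (rotation vector, rad) and "tvec" (3), from world to camera coordinates, as OpenCV has them; the wrist camera has in their place "hand_eye" (4x4, takes a point from camera to tool coordinates, whose origin is the TCP and whose axes are the flange's). Camera axes: x right, y down, z forward; pixel columns grow to the right and rows downward; lengths in m; the calibration is good to about 2 mm. A picture is of the moment at which its call begins: read the wrist's pose just before it. calibration takes no time and is no camera call.
- close_job(): hands the job in; it is judged then, once.
The state is a dict: "time": time; "joint_positions": joint angles; "qd": joint speeds; "joint_torque": joint torques, N m; "position": TCP position; "tool_rot": TCP orientation; "ft_force": force on the tool from outside, world axes, zero at the start; "torque": the same for the moment, N m; "grip_width": opening from 0.0 (shut) to 1.0 (fully open); "grip_force": force on a finger pad.
Only numpy, scipy, OpenCV 4.12 (cv2) and the standard library are available. Lean on these libraries where they do the work, as an engineer would, in place of code of your own. Each camera call takes 0.05 s, during which the arm holds its last target. There are 200 camera calls.

### The job

Sort the checked data loggers out of the sloped rack: the one with the round tag has passed, so put it on charge in the cradle, its black contact end against the sprung jaw and its other end tucked down under the catch, lying fully home on the bed. The one with the cross-shaped tag is rejected: lay it flat, tag up, on the floor of the repair tray without dropping it in. Leave the logger without a tag in its lane, and everything else on the bench where it is.

Things in the scene. Friction and masses are not known exactly. Their poses are not given: they have to be found in the camera images.
- round_mid (a point): Centre of the logger with the round white tag (30 mm disc on its face): a grey plastic box, 96 mm long (its x axis, + towards the black contact end), 40 mm wide (y), 28 mm thick (z, + out of the tag face), about 140 g, with straight smooth sides; the point is its centre, 48 mm from either end. At the start it lies on the rack's slope in one of the three lanes, tag up, contact end downhill.
- round_contacts (a point): Centre of the contact end face of the round-tag logger (48 mm along its x from its centre; same axes). The contact end is the last 20 mm, black, with two brass strips.
- cross_mid (a point): Centre of the logger with the white cross-shaped tag (two crossed strips, 37 mm long): otherwise the same as the other loggers, 96 mm long (its x axis, + towards the black contact end), 40 mm wide (y), 28 mm thick (z, + out of the tag face), about 140 g, with straight smooth sides; the point is its centre, 48 mm from either end. At the start in another lane, tag up, contact end downhill.
- bare_mid (a point): Centre of the third logger, of the same size, which has no tag; it stays in its lane.
- rack: Grey sloped rack fixed to the bench, 304 mm wide (y), three lanes of 100 mm pitch; origin on the bench under its middle, so the lanes lie at y = -100, 0 and 100 mm. The ramp, 124 mm long, falls 25 degrees towards the rack's +x, from 66 mm high to 14 mm. Walls 3 mm thick and 12 mm high part the lanes.
- rack_lip (a point): Middle of the top edge of the lip that closes the ramp's low end: 4 mm thick, 16 mm high square to the ramp. Each logger starts within 4 mm of its lane's middle, its contact end about 1 mm off the lip.
- cradle: Black charging cradle fixed to the bench; origin on the bench under the middle of the seat, x towards the jaw, z up. The bed, 34 mm wide, is 20 mm above the bench on a base plate 6 mm high and 74 mm wide: room for fingers beside the bed's middle. Guides 8 mm above the bed stand 46 mm apart (x from -48 to -30 and from 28 to 46 mm). Behind the jaw: a housing, x = 66 to 98 mm, 34 mm above the bed.
- catch_edge (a point): Middle of the lower edge of the catch's tip, 44 mm along -x from the cradle's origin and 30 mm above the bed. The steel catch, 4 mm thick and 30 mm wide, juts 4 mm towards the jaw from a 54 mm wide wall whose inner face is at x = -48 mm; both end 34 mm above the bed.
- cradle_seat (a point): Where the seated logger's centre belongs, 34 mm above the bench; axes as the cradle's and the seated logger's. Catch to resting jaw is shorter than a logger: it goes in tilted about 25 degrees, contact end low, pushes the jaw back 13 to 16 mm, then its heel swings down past the catch, and the jaw slides it back under the catch. Friction can hold it up: it is pressed down onto the bed.
- jaw (a joint): Travel of the cradle's sprung jaw in m: 0 at rest, 0.004 behind a seated logger, 0.0175 at its end stop. It moves along the cradle's +x when pushed: 4 N to start, 0.4 N more for each mm, and springs back.
- jaw_face (a point): Middle of the jaw's face that meets the contact end (aluminium, 36 mm wide, from 1 to 26 mm above the bed); at rest 44 mm along the cradle's x from its origin, moving with the jaw.
- tray: Open aluminium repair tray fixed to the bench, 150 mm (x) by 116 mm (y) outside, walls 4 mm thick and 20 mm high; origin on the bench under its middle.
- tray_floor (a point): Middle of the tray's black rubber floor, 8 mm above the bench.
- magnet: Red and blue bar magnet, 100 x 18 x 12 mm, lying on the bench; leave it alone.
- lens: Lens in a round black mount, 80 mm across, on a foot; 126 mm tall in all; leave it alone.
- adapter: Black mains adapter, 70 x 45 x 34 mm, on the bench beyond the cradle and tray; leave it alone.

How it is judged:
At the end, for the whole second after the job is handed in: Round-tag logger flat (0.05 rad) in the cradle seat, contact end to jaw, within 3 mm along, 6 across, +2/-3 in height, jaw held back 2 to 7 mm; cross-tag logger flat (0.08 rad), tag up, on the tray floor inside the walls (centre 10 to 18 mm above it); untagged logger within 20 mm of its start (x of round_mid in the frame of cradle_seat between -0.003 and 0.003 m and y of round_mid in the frame of cradle_seat between -0.006 and 0.006 m and z of round_mid in the frame of cradle_seat between -0.003 and 0.002 m and x of round_contacts in the frame of cradle_seat above 0.04 m and angle between round_mid's own z axis and vertical below 0.05 rad and value of joint jaw between 0.002 and 0.007 m and x of cross_mid in the frame of tray_floor between -0.071 and 0.071 m and y of cross_mid in the frame of tray_floor between -0.054 and 0.054 m and z of cross_mid in the frame of tray_floor between 0.01 and 0.018 m and angle between cross_mid's own z axis and vertical below 0.08 rad and distance of bare_mid from where it was at the start of the episode below 0.02 m); the robot touches nothing.
It fails at once if the untagged logger is shifted by more than 20 mm (distance of bare_mid from where it was at the start of the episode above 0.02 m).
It fails at once if a bystander (magnet, lens or adapter) is moved by more than 20 mm (distance of any of magnet, lens, adapter from where it was at the start of the episode above 0.02 m).
It fails at once if the rejected logger is dropped or thrown into the tray: over 0.7 m/s within 45 mm of lying on its floor (x of cross_mid in the frame of tray_floor between -0.075 and 0.075 m and y of cross_mid in the frame of tray_floor between -0.058 and 0.058 m and z of cross_mid in the frame of tray_floor below 0.059 m and linear speed of logger_cross above 0.7 m/s).
It also fails if it takes over 72 s, if anything falls off the work surface, if the arm or the gripper's body presses on something with over 40 N, if the wrist force passes 120 N, or if a joint passes its speed limit or range.

## Working session

There is one attempt and no reset: what is moved stays moved. The work goes in short steps, Python scripts to look and compute and a tool call to move; the robot and the scene stay as the last step left them, time stands still between calls to the robot, and variables do not carry over. Pictures are saved under pics/ and viewed, at most 14 in all, crops included, and the job is handed in when it is done.

Besides the shell and the picture viewer there is one more tool, called as name(argument=value, ...) on one line, values as JSON. send_rows: Moves the arm, as the interface text tells. Its arguments: {"type":"object","properties":{"xyz":{"type":"array"},"dr":{"type":"array"},"jaw":{"type":"number"},"grip_force":{"type":"number"}},"required":["xyz","dr"]}

```bash
mkdir -p pics; ls
cat > h.py <<'E'
from bench import *
import numpy as np, cv2
from scipy.spatial.transform import Rotation as R
def cam(name, st=None):
    c=calibration(name); f=240/np.tan(np.radians(c["vfov"])/2)
    if "hand_eye" in c:
        T=np.eye(4); T[:3,:3]=R.from_rotvec(st["tool_rot"]).as_matrix(); T[:3,3]=st["position"]
        T=T@np.array(c["hand_eye"]); Rc=T[:3,:3]; o=T[:3,3]
    else:
        Rw=R.from_rotvec(np.ravel(c["rvec"])).as_matrix(); Rc=Rw.T; o=-Rc@np.ravel(c["tvec"])
    return f,c["cx"],c["cy"],Rc,o
def ray(C,u,v):
    f,cx,cy,Rc,o=C; d=Rc@np.array([(u-cx)/f,(v-cy)/f,1]); return o,d/np.linalg.norm(d)
def onz(C,u,v,z):
    o,d=ray(C,u,v); return o+d*(z-o[2])/d[2]
def proj(C,p):
    f,cx,cy,Rc,o=C; q=Rc.T@(np.array(p)-o); return np.array([cx+f*q[0]/q[2],cy+f*q[1]/q[2]])
def snap(name,fn):
    st=get_state(); im=get_image(name); cv2.imwrite("pics/"+fn,im[:,:,::-1]); return im,cam(name,st),st
E
python3 - <<'E'
from h import *
for n in("scene","side"):
    im,C,st=snap(n,n+".png"); print(n,C[0],C[4].round(3),C[3][:,2].round(2), calibration(n).keys())
print(st); print(calibration("wrist"))
E
```

```text
pics
scene 556.7777513103777 [ 1.282 -0.675  0.786] [-0.58  0.55 -0.59] dict_keys(['vfov', 'cx', 'cy', 'rvec', 'tvec'])
side 447.6053639223943 [ 0.391 -0.74   0.61 ] [ 0.2   0.8  -0.57] dict_keys(['vfov', 'cx', 'cy', 'rvec', 'tvec'])
{'time': 0.05, 'joint_positions': array([ 1.32714227,  0.32179519, -0.07007776,  1.45163526,  0.02255106,
        1.37080054, -0.0568978 ]), 'qd': array([ 0.00186024,  0.00159788, -0.00013686, -0.00133484, -0.00078511,
       -0.00264189,  0.0009892 ]), 'joint_torque': array([ 2.51624324e-04, -4.93002248e+01, -4.05807272e-01, -3.13705552e+01,
       -6.41877973e-02,  3.98665876e-02,  5.87388467e-05]), 'position': array([ 0.16552778, -0.6280469 ,  0.23849942]), 'tool_rot': array([-3.11372129e+00, -4.03548240e-01,  4.53566653e-04]), 'ft_force': array([-0.23710842, -0.07234415,  0.12808788]), 'torque': array([-0.01734238,  0.02343146, -0.00797718]), 'grip_force': 0.0, 'grip_width': 0.9989032550978705}
{'vfov': 61.6737555451226, 'cx': 311.8810653274956, 'cy': 236.6303781861147, 'hand_eye': array([[-1.23015825e-04, -9.61036500e-01, -2.76421472e-01,
         7.67223173e-02],
       [ 9.99999576e-01,  1.34072041e-04, -9.11158951e-04,
         8.47343260e-04],
       [ 9.12717400e-04, -2.76421467e-01,  9.61036076e-01,
        -1.44935164e-01],
       [ 0.00000000e+00,  0.00000000e+00,  0.00000000e+00,
         1.00000000e+00]])}
```

View pics/scene.png

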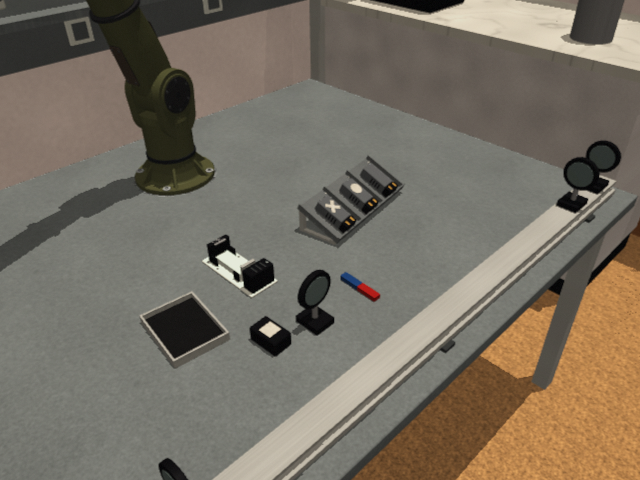

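View pics/side.png

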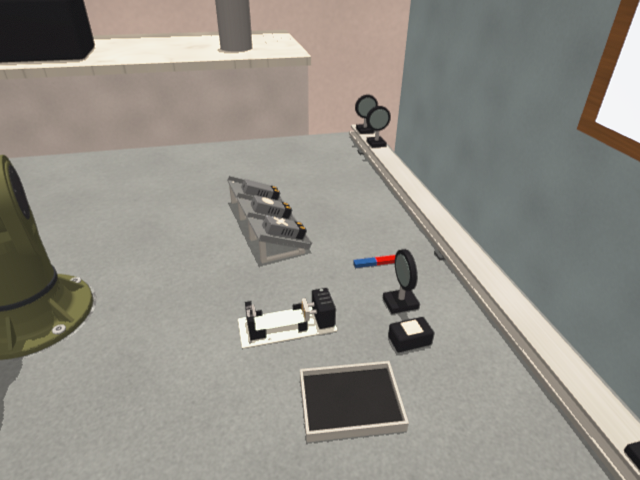

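The scene view shows the cross (332,206), round (356,188) and bare (390,182) loggers in the rack, the cradle at (240,265) with its housing at (258,275), and the tray at (185,325). The side view shows the cross at (280,223), round at (268,203), the cradle housing at (323,308) and the tray at (352,400).

Run:
```python
from h import *
S=cam("scene");D=cam("side")
def tri(a,b):
    o1,d1=ray(S,*a);o2,d2=ray(D,*b)
    A=np.stack([d1,-d2],1);t=np.linalg.lstsq(A,o2-o1,rcond=None)[0]
    p,q=o1+t[0]*d1,o2+t[1]*d2; return ((p+q)/2).round(4),round(np.linalg.norm(p-q),4)
print("cross",tri((332,206),(280,223)),"round",tri((356.5,188.5),(267,203)))
# white/bright tags by mask
for n,roi in(("scene",(295,150,410,245)),("side",(225,170,315,265))):
    im=cv2.imread(f"pics/{n}.png"); x0,y0,x1,y1=roi; m=(im[y0:y1,x0:x1].min(2)>170).astype(np.uint8)
    k,l,s,c=cv2.connectedComponentsWithStats(m); print(n,[(s[i,4],(c[i]+[x0,y0]).round(1)) for i in range(1,k) if s[i,4]>8])
print("tray rim scene",[onz(S,u,v,.020).round(3) for u,v in((141,321),(193,293),(229,333),(178,363))])
print("tray rim side",[onz(D,u,v,.020).round(3) for u,v in((301,367),(391,363),(406,427),(306,436))])
print("cradle base scene",[onz(S,u,v,.006).round(3) for u,v in((202,263),(263,295),(276,288))])
print("cradle base side",[onz(D,u,v,.006).round(3) for u,v in((238,322),(243,345),(336,332))])
print("rack low end scene",[onz(S,u,v,0).round(3) for u,v in((338,243),(403,187),(298,230))])
print("rack side",[onz(D,u,v,0).round(3) for u,v in((262,263),(310,248))])
print("lens foot",onz(S,315,320,.01),onz(D,401,302,.01),"adapter",onz(D,411,335,.03), "magnet",onz(D,375,262,.01))
```

```text
cross (array([0.5067, 0.1188, 0.0662]), np.float64(0.0025)) round (array([0.4909, 0.222 , 0.0631]), np.float64(0.003))
scene [(np.int32(57), array([355.8, 187.7])), (np.int32(43), array([332.5, 206. ]))]
side [(np.int32(44), array([267.4, 200.5])), (np.int32(50), array([280.5, 221. ]))]
tray rim scene [array([ 0.48 , -0.383,  0.02 ]), array([ 0.483, -0.265,  0.02 ]), array([ 0.627, -0.281,  0.02 ]), array([ 0.622, -0.391,  0.02 ])]
tray rim side [array([ 0.48 , -0.257,  0.02 ]), array([ 0.627, -0.283,  0.02 ]), array([ 0.607, -0.398,  0.02 ]), array([ 0.462, -0.379,  0.02 ])]
cradle base scene [array([ 0.398, -0.186,  0.006]), array([ 0.577, -0.157,  0.006]), array([ 0.58 , -0.124,  0.006])]
cradle base side [array([ 0.387, -0.115,  0.006]), array([ 0.391, -0.175,  0.006]), array([ 0.56 , -0.181,  0.006])]
rack low end scene [array([0.556, 0.089, 0.   ]), array([0.505, 0.397, 0.   ]), array([0.45 , 0.059, 0.   ])]
rack side [array([0.455, 0.064, 0.   ]), array([0.572, 0.097, 0.   ])]
lens foot [ 0.70942654 -0.13438349  0.01      ] [ 0.70548607 -0.13567389  0.01      ] adapter [ 0.68006722 -0.23984856  0.03      ] magnet [ 6.98233336e-01 -1.97415077e-04  1.00000000e-02]
```

```bash
cat >> h.py <<'E'
def down(yaw,tilt=0):
    "tool z down, tool x at yaw (rad); tilt = turn about tool y"
    c,s=np.cos(yaw),np.sin(yaw)
    return np.array([[c,s,0],[s,-c,0],[0,0,-1]])@R.from_rotvec([0,tilt,0]).as_matrix()
def go(p,Rt,st=None):
    st=st or get_state(); Rm=R.from_rotvec(st["tool_rot"]).as_matrix()
    x=Rm.T@(np.array(p)-st["position"])*1000; d=R.from_matrix(Rm.T@Rt).as_rotvec()
    print("t",round(st["time"],2),"pos",st["position"].round(4),"xyz",x.round(1),"dr",d.round(4),"rows",round(max(np.linalg.norm(x)/41.7,np.degrees(np.linalg.norm(d))/7.16),1))
E
python3 -c "
from h import *
go([.57,-.06,.32],down(0))"
```

```text
t 0.1 pos [ 0.1656 -0.6281  0.2386] xyz [ 535.9 -446.3  -80.7] dr [-0.0017  0.0003  0.2578] rows 16.8
```

send_rows(xyz=[[32,-26,-5],[64,-52,-10],[96,-80,-15],[128,-106,-20],[160,-133,-25],[192,-160,-30],[224,-186,-35],[256,-213,-40],[288,-240,-44],[320,-266,-49]], dr=[[0,0,0.02],[0,0,0.04],[0,0,0.06],[0,0,0.08],[0,0,0.1],[0,0,0.12],[0,0,0.14],[0,0,0.16],[0,0,0.18],[0,0,0.2]])

```text
time: 0.93
position: [0.4062, -0.2898, 0.2882]
tool_rot: [3.14, 0.089, -0.001]
ft_force: [0.2, -0.9, -0.8]
grip_width: 0.998
grip_force: 0.0
```

```bash
python3 -c "
from h import *
go([.57,-.06,.32],down(0))"
```

```text
t 0.93 pos [ 0.4062 -0.2898  0.2882] xyz [ 176.5 -220.2  -32. ] dr [0.0001 0.0006 0.0566] rows 6.8
```

send_rows(xyz=[[24,-30,-5],[48,-60,-9],[72,-90,-14],[97,-120,-19],[121,-151,-23],[145,-181,-27],[170,-212,-31],[175,-218,-32],[175,-218,-32],[175,-218,-32]], dr=[[0,0,0.01],[0,0,0.02],[0,0,0.03],[0,0,0.04],[0,0,0.05],[0,0,0.056],[0,0,0.056],[0,0,0.056],[0,0,0.056],[0,0,0.056]])

```text
time: 1.77
position: [0.5676, -0.0642, 0.3195]
tool_rot: [3.141, 0.004, -0.002]
ft_force: [0.1, -0.3, 0.5]
grip_width: 0.999
grip_force: 0.0
```

```bash
python3 -c "
from h import *
im,C,st=snap('wrist','w1.png'); print(st['position'],st['tool_rot'])
np.save('w1.npy',np.r_[st['position'],st['tool_rot']])"
```

```text
[ 0.56756692 -0.06423943  0.31954008] [ 3.14127332e+00  4.42118192e-03 -2.36478961e-03]
```

View pics/w1.png

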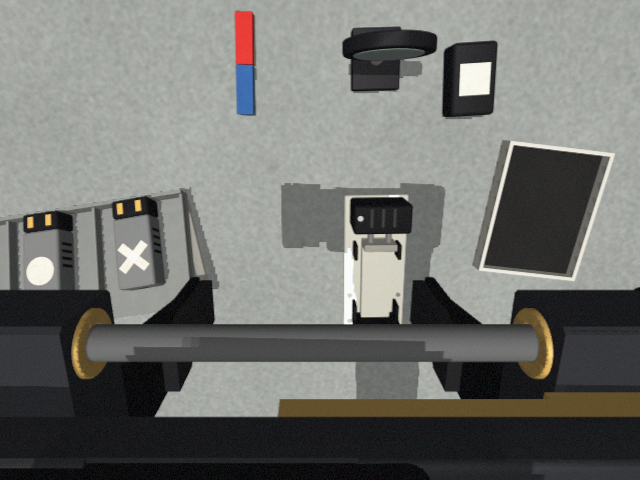

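The wrist view shows the round tag at (40,271), the cross tag at (133,257) and the tray rim with corners (508,141), (614,154), (575,280), (477,268). The cradle bed spans columns 362–404, its housing is at (380,216), and its catch end is hidden by the gripper. I'll measure these features.

Run:
```python
from h import *
s=np.load('w1.npy'); C=cam('wrist',dict(position=s[:3],tool_rot=s[3:])); im=cv2.imread('pics/w1.png'); g=im.min(2).astype(int)
print("cam",C[4].round(3))
# tags
for nm,(x0,y0,x1,y1) in dict(round=(20,250,60,288),cross=(110,235,155,280)).items():
    m=cv2.inRange(im[y0:y1,x0:x1],(190,190,190),(255,255,255)); k,l,st,c=cv2.connectedComponentsWithStats(m); i=1+st[1:,4].argmax(); uv=c[i]+[x0,y0]
    print(nm,uv.round(1),st[i],onz(C,*uv,.061).round(4))
# brass strips
hsv=cv2.cvtColor(im,cv2.COLOR_BGR2HSV); m=cv2.inRange(hsv,(12,100,90),(32,255,255)); m[300:]=0
k,l,st,c=cv2.connectedComponentsWithStats(m); print("brass",[(c[i].round(1),st[i].tolist(),onz(C,*c[i],.044).round(3)) for i in range(1,k) if st[i,4]>15])
# tray: dark floor quad
m=cv2.inRange(im[:,450:630],(0,0,0),(60,60,60)); m[:130]=0;m[285:]=0
k,l,st,c=cv2.connectedComponentsWithStats(m);i=1+st[1:,4].argmax(); cn=max(cv2.findContours((l==i).astype(np.uint8),0,2)[0],key=cv2.contourArea)
q=cv2.approxPolyDP(cn,8,True)[:,0]+[450,0]; print("tray floor",q.tolist(),[onz(C,*p,.008).round(3) for p in q], "rect",cv2.minAreaRect(np.array([onz(C,u+450,v,.008)[:2]*1000 for u,v in cn[:,0]],np.float32)))
m=cv2.inRange(im[:,450:],(190,190,190),(255,255,255));m[:130]=0;m[285:]=0
pts=cv2.findNonZero(m)[:,0]+[450,0]; print("rim",cv2.minAreaRect(np.array([onz(C,*p,.02)[:2]*1000 for p in pts],np.float32)))
for v in (200,215,230,250,265,280,295,310):
    print(v,' '.join(str(x) for x in g[v,338:418:2]))
print('col381',g[188:325:2,381].tolist())
```

```text
cam [ 0.645 -0.065  0.464]
round [ 39.7 270.5] [  7   7  27  28 603] [0.4893 0.2268 0.061 ]
cross [133.  256.5] [  8   6  31  33 530] [0.5054 0.1249 0.061 ]
brass [(array([137.5, 205.2]), [134, 199, 8, 13, 81], array([0.557, 0.121, 0.044])), (array([119.3, 208.4]), [116, 203, 8, 12, 80], array([0.554, 0.141, 0.044])), (array([ 47.8, 219.5]), [45, 214, 7, 12, 79], array([0.541, 0.219, 0.044])), (array([ 30., 222.]), [27, 216, 7, 13, 81], array([0.539, 0.239, 0.044]))]
tray floor [[514, 146], [485, 264], [564, 273], [601, 157]] [array([ 0.618, -0.289,  0.008]), array([ 0.479, -0.273,  0.008]), array([ 0.468, -0.371,  0.008]), array([ 0.606, -0.387,  0.008])] rect ((542.8274536132812, -330.1898193359375), (100.20720672607422, 140.5555877685547), 83.5251235961914)
rim ((543.44287109375, -327.2200927734375), (116.07310485839844, 150.30421447753906), 83.58057403564453)
200 105 106 110 134 196 200 105 15 9 17 13 22 18 20 9 9 6 14 14 17 17 15 13 14 20 12 12 18 15 4 13 9 11 18 105 134 108 108 110 105
215 113 110 108 141 197 200 82 6 26 37 35 54 34 27 31 38 50 66 33 32 37 34 57 56 34 31 32 32 
[... 599 characters left out ...]
4 196 193 191 191 194 194 192 193 123 108 104 102 88 46 42
295 159 165 167 229 250 197 199 244 250 195 193 138 191 196 195 194 193 192 191 192 192 193 190 194 191 193 192 193 193 140 128 174 180 105 106 108 109 26 21 14
310 167 165 166 228 250 250 250 121 35 68 193 134 189 193 192 192 193 194 189 193 193 193 195 194 191 187 190 78 8 25 102 192 135 105 104 108 77 16 19 20
col381 [118, 106, 106, 117, 193, 18, 12, 16, 10, 17, 35, 29, 38, 34, 40, 37, 40, 43, 49, 47, 29, 27, 30, 185, 197, 121, 97, 95, 88, 152, 153, 146, 191, 196, 195, 196, 195, 194, 194, 195, 195, 196, 195, 197, 195, 192, 194, 194, 193, 195, 193, 194, 191, 191, 192, 193, 195, 192, 191, 193, 193, 193, 191, 192, 172, 17, 16, 7, 41]
```

Run:
```python
from h import *
s=np.load('w1.npy'); C=cam('wrist',dict(position=s[:3],tool_rot=s[3:])); im=cv2.imread('pics/w1.png'); g=im.min(2).astype(float)
g=cv2.GaussianBlur(g,(3,3),0)
L=[];Rr=[]
for v in range(262,312,4):
    i=346-12+np.argmax(np.diff(g[v,334:350])); L.append(onz(C,i+.5-0,v,.006))
    j=396+np.argmin(np.diff(g[v,396:412])); Rr.append(onz(C,j+.5,v,.006))
L=np.array(L);Rr=np.array(Rr)
for n,a in(("L",L),("R",Rr)):
    p=np.polyfit(a[:,0],a[:,1],1); print(n,"yaw deg",np.degrees(np.arctan(p[0])).round(2),"y at x=.48",np.polyval(p,.48).round(4),"at .52",np.polyval(p,.52).round(4))
for n,v,z in(("back of base",195.5,.006),("housing back top?",198,.054),("house front",233.5,.054),("jaw top",246,.046),("jaw face",251.5,.046),("catch?",316.5,.054)): print(n,onz(C,381,v,z).round(4))
print('col381',g[225:256,381].round().tolist())
print('housing top row 220 cols',g[220,345:415:1].round().tolist())
```

```text
L yaw deg 1.41 y at x=.48 -0.103 at .52 -0.102
R yaw deg 10.63 y at x=.48 -0.1735 at .52 -0.166
back of base [ 0.5616 -0.1442  0.006 ]
housing back top? [ 0.5677 -0.136   0.054 ]
house front [ 0.5296 -0.1379  0.054 ]
jaw top [ 0.5131 -0.1401  0.046 ]
jaw face [ 0.5068 -0.1404  0.046 ]
catch? [ 0.4324 -0.1428  0.054 ]
col381 [46.0, 45.0, 40.0, 33.0, 30.0, 29.0, 30.0, 27.0, 63.0, 147.0, 194.0, 188.0, 159.0, 125.0, 104.0, 97.0, 96.0, 95.0, 93.0, 103.0, 129.0, 149.0, 152.0, 152.0, 149.0, 149.0, 162.0, 183.0, 194.0, 195.0, 195.0]
housing top row 220 cols [173.0, 193.0, 199.0, 189.0, 145.0, 79.0, 29.0, 14.0, 17.0, 21.0, 27.0, 38.0, 73.0, 128.0, 168.0, 181.0, 173.0, 138.0, 86.0, 46.0, 34.0, 34.0, 35.0, 35.0, 38.0, 49.0, 59.0, 59.0, 49.0, 39.0, 34.0, 33.0, 35.0, 35.0, 33.0, 33.0, 41.0, 53.0, 59.0, 54.0, 43.0, 34.0, 32.0, 32.0, 32.0, 32.0, 31.0, 35.0, 48.0, 58.0, 56.0, 46.0, 36.0, 31.0, 30.0, 31.0, 31.0, 31.0, 31.0, 30.0, 31.0, 32.0, 31.0, 30.0, 30.0, 31.0, 49.0, 83.0, 104.0, 107.0]
```

send_rows(xyz=[[-30,19,8],[-60,38,16],[-90,57,24],[-115,76,32],[-118,76,40],[-118,76,40],[-118,76,40],[-118,76,40],[-118,76,40],[-118,76,40]], dr=[[0,0,0],[0,0,0],[0,0,0],[0,0,0],[0,0,0],[0,0,0],[0,0,0],[0,0,0],[0,0,0],[0,0,0]])

```text
time: 2.65
position: [0.4509, -0.1397, 0.2806]
tool_rot: [-3.141, -0.005, -0.001]
ft_force: [0.3, 0.6, -0.6]
grip_width: 1.0
grip_force: 0.0
```

```bash
python3 -c "
from h import *
im,C,st=snap('wrist','w2.png'); print(st['position'],st['tool_rot'])
np.save('w2.npy',np.r_[st['position'],st['tool_rot']])
cv2.imwrite('pics/w2c.png',cv2.resize(im[40:320,240:500,::-1],None,fx=2,fy=2,interpolation=cv2.INTER_CUBIC))"
```

```text
[ 0.45089967 -0.13969071  0.28060191] [-3.14143042e+00 -5.46733037e-03 -1.08316602e-03]
```

View pics/w2c.png

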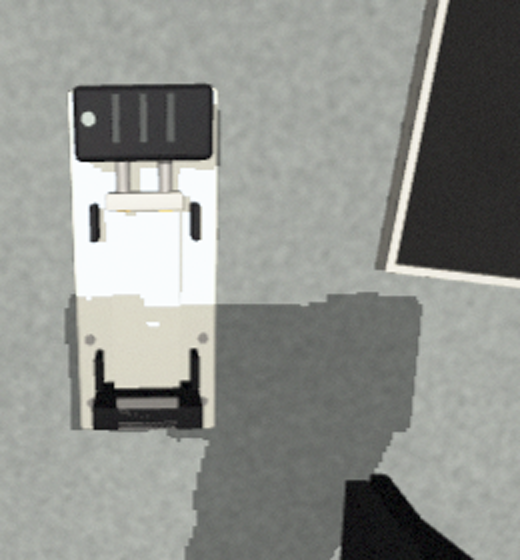

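The crop shows the cradle clearly: housing top spanning (75–213, 86–160), jaw face edge at (145,210), catch tip edge at (148,398) and wall top spanning columns 94–201.

Run:
```python
from h import *
s=np.load('w2.npy'); C=cam('wrist',dict(position=s[:3],tool_rot=s[3:]))
P=lambda u,v,z: onz(C,u/2+240-.25,v/2+40-.25,z)
f=P(145,210,.046);c=P(147.5,397.5,.054);w=P(147.5,418,.054);h=P(145.5,160,.054);hb=P(143,86,.054)
for n,p in dict(jaw=f,catch=c,wall=w,hfront=h,hback=hb,wl=P(94,418,.054),wr=P(201,418,.054),hl=P(77,160,.054),hr=P(214,160,.054),jl=P(107,205,.046),jr=P(183,205,.046)).items(): print(n,p.round(4))
print("base corner L/R near",P(82,428,.006).round(4),P(213,428,.006).round(4),"far",P(69,92,.006).round(4),P(217,92,.006).round(4))
d=(h+hb)/2-w; print("yaw",np.degrees(np.arctan2(d[1],d[0])), "jaw-catch",np.linalg.norm((f-c)[:2]))
```

```text
jaw [ 0.5068 -0.1401  0.046 ]
catch [ 0.4191 -0.1416  0.054 ]
wall [ 0.4088 -0.1416  0.054 ]
hfront [ 0.5289 -0.1402  0.054 ]
hback [ 0.5597 -0.139   0.054 ]
wl [ 0.4087 -0.1157  0.054 ]
wr [ 0.4089 -0.1676  0.054 ]
hl [ 0.5288 -0.1098  0.054 ]
hr [ 0.529  -0.1706  0.054 ]
jl [ 0.509  -0.1226  0.046 ]
jr [ 0.5091 -0.1575  0.046 ]
base corner L/R near [ 0.3875 -0.1058  0.006 ] [ 0.3878 -0.1779  0.006 ] far [ 0.561  -0.1026  0.006 ] [ 0.5612 -0.1751  0.006 ]
yaw 0.8556396747063345 jaw-catch 0.0877080603827638
```

Run:
```python
from h import *
Rt=down(np.radians(9),-np.radians(25)); n=-Rt[:,2]; print(n.round(3),Rt[:,0].round(3))
go(np.array([.489,.2268,.061])+.11*n,Rt)
```

```text
[0.417 0.066 0.906] [ 0.895  0.142 -0.423]
t 2.7 pos [ 0.4508 -0.1397  0.2805] xyz [  85.4 -373.5  119.9] dr [-0.0337 -0.4359 -0.1513] rows 9.6
```

send_rows(xyz=[[9,-38,6],[17,-75,15],[26,-112,25],[34,-150,37],[43,-187,50],[51,-225,65],[60,-263,80],[68,-300,95],[77,-338,108],[85,-373,120]], dr=[[-0.003,-0.044,-0.015],[-0.007,-0.087,-0.03],[-0.01,-0.131,-0.045],[-0.013,-0.174,-0.06],[-0.017,-0.218,-0.076],[-0.02,-0.262,-0.091],[-0.024,-0.305,-0.106],[-0.027,-0.349,-0.121],[-0.03,-0.392,-0.136],[-0.034,-0.436,-0.151]], jaw=60)

```text
time: 3.53
position: [0.5346, 0.2353, 0.1586]
tool_rot: [3.024, 0.237, -0.676]
ft_force: [1.5, 0.5, 1.4]
grip_width: 0.692
grip_force: 0.0
```

```bash
python3 -c "
from h import *
get_image('wrist');get_image('wrist');get_image('wrist')
im,C,st=snap('wrist','w3.png'); print(st['time'],st['position'],st['tool_rot'],abs(st['qd']).max())
np.save('w3.npy',np.r_[st['position'],st['tool_rot']])"
```

```text
3.6833 [0.53242673 0.23697333 0.15580028] [ 3.02288131  0.24608326 -0.68415093] 0.1079512640279017
```

View pics/w3.png

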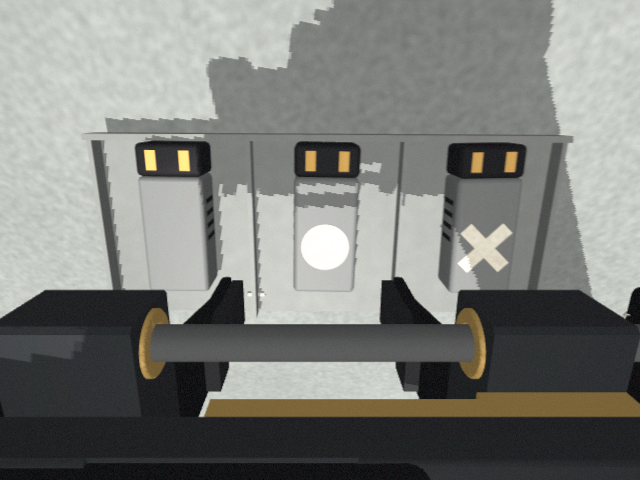

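The wrist view shows the round tag at (325,247), the round logger's face from its black boundary at v=178 to its heel at v=291 (columns 296–357), and the lip at v≈136. The cross tag is at (485,248).

Run:
```python
from h import *
s=np.load('w3.npy'); C=cam('wrist',dict(position=s[:3],tool_rot=s[3:])); im=cv2.imread('pics/w3.png'); g=cv2.GaussianBlur(im.min(2),(3,3),0).astype(float)
Rt=down(np.radians(9),-np.radians(25)); n=-Rt[:,2]
def pl(u,v,p0):
    o,d=ray(C,u,v); return o+d*(np.dot(p0-o,n)/np.dot(d,n))
m=cv2.inRange(im[215:280,295:358],(235,)*3,(255,)*3);k,l,st,c=cv2.connectedComponentsWithStats(m);i=1+st[1:,4].argmax();uv=c[i]+[295,215];print("tag px",uv.round(1),st[i])
uvx=np.array([485,248.])
T0=np.array([.489,.2268,.0615])
f=lambda p:(Rt.T@(p-T0)*1000).round(1)
t=pl(*uv,T0);print("tag",t.round(4),f(t))
for nm,q in dict(heel=(325,291),black=(328,178),end=(328,143),L1=(295.5,180),L2=(295,285),R1=(358,180),R2=(354,285),cross=uvx).items(): print(nm,f(pl(*q,T0)))
for v in(185,205,225,285): print(v,'L',285+np.argmax(abs(np.diff(g[v,285:310]))),'R',345+np.argmax(abs(np.diff(g[v,345:368]))))
print('heel col',g[280:300,315].tolist(),'col end',g[128:182,316].tolist())
# tag width check
print("disc diam mm",np.linalg.norm(f(pl(uv[0]-st[i,2]/2,uv[1],T0))-f(pl(uv[0]+st[i,2]/2,uv[1],T0))))
```

```text
tag px [324.5 246.7] [   6   10   48   45 1663]
tag [0.4879 0.2211 0.0624] [-2.2  5.4 -0. ]
heel [-33.6   6.2   0. ]
black [42.5  6.9  0. ]
end [63.6  6.6  0. ]
L1 [ 41.1 -13.2   0. ]
L2 [-29.4 -13.9   0. ]
R1 [41.3 25.6 -0. ]
R2 [-29.1  25.6  -0. ]
cross [ -2.5 109.9   0. ]
185 L 298 R 360
205 L 293 R 358
225 L 292 R 356
285 L 292 R 353
heel col [193.0, 193.0, 193.0, 193.0, 193.0, 194.0, 194.0, 194.0, 192.0, 187.0, 182.0, 188.0, 200.0, 205.0, 206.0, 206.0, 206.0, 206.0, 207.0, 207.0] col end [124.0, 124.0, 126.0, 128.0, 126.0, 113.0, 108.0, 120.0, 129.0, 129.0, 129.0, 129.0, 118.0, 83.0, 43.0, 25.0, 25.0, 28.0, 30.0, 33.0, 36.0, 39.0, 44.0, 53.0, 58.0, 59.0, 58.0, 57.0, 56.0, 56.0, 55.0, 55.0, 56.0, 56.0, 55.0, 54.0, 55.0, 55.0, 56.0, 54.0, 52.0, 52.0, 51.0, 47.0, 40.0, 36.0, 34.0, 31.0, 39.0, 65.0, 88.0, 99.0, 106.0, 113.0]
disc diam mm 31.200641019056
```

```bash
cat > m.py <<'E'
from h import *
st=get_state(); im=get_image('wrist')[:,:,::-1].copy(); C=cam('wrist',st)
Rt=down(np.radians(9),-np.radians(25)); n=-Rt[:,2]
print(st['position'].round(4),abs(st['qd']).max().round(4), "orient err",R.from_matrix(R.from_rotvec(st['tool_rot']).as_matrix().T@Rt).as_rotvec().round(4))
def pl(u,v,p0):
    o,d=ray(C,u,v); return o+d*(np.dot(p0-o,n)/np.dot(d,n))
m=cv2.inRange(im[200:290,280:370],(235,)*3,(255,)*3);k,l,s,c=cv2.connectedComponentsWithStats(m);i=1+s[1:,4].argmax();uv=c[i]+[280,200];print("tag px",uv.round(1),s[i])
T0=np.array([.489,.2268,.0615]); f=lambda p:(Rt.T@(p-T0)*1000).round(1)
print("tag",pl(*uv,T0).round(4),f(pl(*uv,T0)))
E
python3 m.py
```

```text
[0.5336 0.2345 0.158 ] 0.0825 orient err [-0.0001  0.0045  0.0016]
tag px [320.  245.7] [  17   24   47   44 1641]
tag [0.4879 0.2213 0.0624] [-2.1  5.2  0. ]
```

```bash
cat >> m.py <<'E'
def multi(rs):
    A=sum(np.eye(3)-np.outer(d,d) for o,d in rs); b=sum((np.eye(3)-np.outer(d,d))@o for o,d in rs); p=np.linalg.solve(A,b)
    return p.round(4),[round(1000*np.linalg.norm((np.eye(3)-np.outer(d,d))@(p-o)),1) for o,d in rs]
S=cam('scene');D=cam('side'); s=np.load('w1.npy');W=cam('wrist',dict(position=s[:3],tool_rot=s[3:]))
a,b,c,w=ray(S,355.8,187.7),ray(D,267.4,200.5),ray(C,*uv),ray(W,39.7,270.5)
print("all",multi([a,b,c,w]));print("sc+near",multi([a,c]));print("side+near",multi([b,c]));print("w1+near",multi([w,c]));print("sc+side",multi([a,b]))
E
python3 m.py
```

```text
[0.5345 0.2329 0.1597] 0.061 orient err [ 0.      0.0013 -0.0013]
tag px [317.2 245.2] [  14   23   47   45 1618]
tag [0.4878 0.2214 0.0624] [-2.2  5.1 -0. ]
all (array([0.4918, 0.2214, 0.0679]), [np.float64(1.8), np.float64(1.0), np.float64(1.1), np.float64(0.4)])
sc+near (array([0.4898, 0.2218, 0.0659]), [np.float64(0.9), np.float64(0.9)])
side+near (array([0.4927, 0.2223, 0.068 ]), [np.float64(0.0), np.float64(0.0)])
w1+near (array([0.4916, 0.2223, 0.067 ]), [np.float64(0.3), np.float64(0.3)])
sc+side (array([0.4924, 0.2181, 0.0699]), [np.float64(0.4), np.float64(0.4)])
```

```bash
python3 -c "
from h import *
Rt=down(np.radians(9),-np.radians(25)); n=-Rt[:,2]
c=np.array([.4999,.2228,.0480]); go(c+.030*n,Rt); go(c+.002*n,Rt)"
```

```text
t 3.83 pos [0.535  0.2319 0.1608] xyz [14.9  3.5 87.5] dr [ 0.     -0.0007 -0.0032] rows 2.1
t 3.83 pos [0.535  0.2319 0.1608] xyz [ 14.9   3.5 115.5] dr [ 0.     -0.0007 -0.0032] rows 2.8
```

send_rows(xyz=[[5,2,15],[10,3,30],[15,3,50],[15,3,65],[15,3,78],[15,3,85],[15,3,87],[15,3,87],[15,3,87],[15,3,87]], dr=[[0,0,0],[0,0,0],[0,0,0],[0,0,0],[0,0,0],[0,0,0],[0,0,0],[0,0,0],[0,0,0],[0,0,0]])

```text
time: 4.67
position: [0.5127, 0.2265, 0.076]
tool_rot: [3.026, 0.235, -0.669]
ft_force: [-0.5, 0.5, 0.6]
grip_width: 0.684
grip_force: 0.0
```

```bash
python3 -c "
from h import *
Rt=down(np.radians(9),-np.radians(25)); n=-Rt[:,2]
c=np.array([.4999,.2228,.0480]);  go(c+.002*n,Rt)
im,C,st=snap('wrist','w4.png');print(abs(st['qd']).max()); print('pred tag px',proj(C,[.4912,.2218,.0675]))
for t in((28,-20,14),(28,20,14)): print(proj(C,c+Rt@(np.array(t)*[1,1,-1])/1000))
cv2.imwrite('pics/w4c.png',im[:330,:,::-1]); go(c+.002*n,Rt)"
```

```text
t 4.67 pos [0.5127 0.2265 0.076 ] xyz [-0.2  1.6 29. ] dr [-0.0007 -0.0014 -0.002 ] rows 0.7
0.005247222465163503
pred tag px [313.32700055 335.18724714]
[266.74846477 241.70586115]
[361.53766264 241.58859862]
t 4.72 pos [0.5126 0.2265 0.0759] xyz [-0.1  1.7 28.8] dr [-0.0006 -0.0011 -0.0019] rows 0.7
```

View pics/w4c.png

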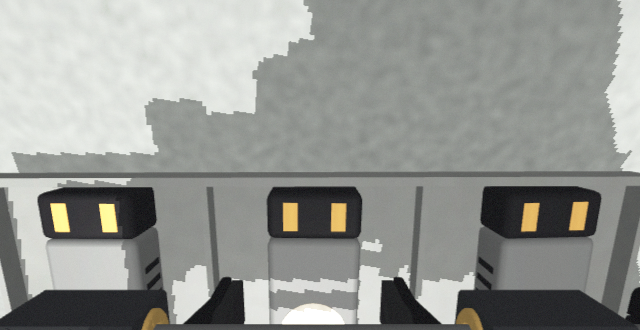

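The near view shows the black boundary at v≈238, columns 268–361. That agrees with the predicted (267–361, 242), so the logger is centred between the fingers and I descend.

send_rows(xyz=[[0,1,4],[1,1.5,9],[1,1.5,14],[1,1.5,19],[1,1.5,23],[1,1.5,26],[1,1.5,28],[1,1.5,28.5],[1,1.5,28.5],[1,1.5,28.5]], dr=[[0,0,0],[0,0,0],[0,0,0],[0,0,0],[0,0,0],[0,0,0],[0,0,0],[0,0,0],[0,0,0],[0,0,0]])

```text
time: 5.55
position: [0.5014, 0.223, 0.0501]
tool_rot: [3.025, 0.235, -0.671]
ft_force: [0.6, -1.4, 7.1]
grip_width: 0.686
grip_force: 3.2
```

send_rows(xyz=[[0,0,0],[0,0,0],[0,0,0],[0,0,0],[0,0,0],[0,0,0],[0,0,0],[0,0,0],[0,0,0],[0,0,0]], dr=[[0,0,0],[0,0,0],[0,0,0],[0,0,0],[0,0,0],[0,0,0],[0,0,0],[0,0,0],[0,0,0],[0,0,0]], jaw=30, grip_force=45)

```text
time: 6.38
position: [0.5024, 0.2229, 0.0498]
tool_rot: [3.026, 0.234, -0.667]
ft_force: [2.0, -1.2, 5.0]
grip_width: 0.455
grip_force: 45.8
```

send_rows(xyz=[[0,0,-4],[0,0,-12],[0,0,-25],[0,0,-40],[0,0,-60],[0,0,-80],[0,0,-95],[0,0,-100],[0,0,-100],[0,0,-100]], dr=[[0,0,0],[0,0,0],[0,0,0],[0,0,0],[0,0,0],[0,0,0],[0,0,0],[0,0,0],[0,0,0],[0,0,0]])

```text
time: 7.22
position: [0.5427, 0.2297, 0.1391]
tool_rot: [3.025, 0.236, -0.672]
ft_force: [0.1, -0.6, -0.5]
grip_width: 0.458
grip_force: 45.0
```

Run:
```python
from h import *
im,C,st=snap('wrist','w5.png'); Rm=R.from_rotvec(st['tool_rot']).as_matrix()
P=lambda x,y,z: proj(C,st['position']+Rm@np.array([x,y,z])/1000)
for x in(24,26,28,30,32,48): print(x,P(x,0,-12).round(1),P(x,0,-14).round(1))
print("sides",P(24,-20,-12),P(24,20,-12))
print(im.min(2)[200:322:3,313].tolist())
cv2.imwrite('pics/w5c.png',im[150:330,180:460,::-1])
Rt=down(np.radians(.9),-np.radians(25)); c=np.array([.463,-.1408,.020]); Rz=R.from_euler('z',.9,degrees=True).as_matrix()
go(c+Rz@[-.009,0,.033+.10],Rt); go(c+Rz@[-.009,0,.033+.012],Rt)
```

```text
24 [310.1 275.6] [310.1 277.7]
26 [310.1 270.3] [310.  272.4]
28 [310.1 265. ] [310. 267.]
30 [310.1 259.6] [310.  261.5]
32 [310.1 254.2] [310.  256.1]
48 [310.  209.4] [310.  210.7]
sides [253.79028854 275.56444236] [366.38203665 275.62722549]
[33, 25, 24, 28, 37, 33, 45, 46, 43, 43, 44, 46, 45, 50, 46, 46, 48, 48, 50, 46, 39, 94, 113, 126, 136, 139, 139, 142, 140, 138, 137, 140, 139, 138, 140, 138, 139, 139, 140, 139, 139]
t 7.27 pos [0.5422 0.2294 0.1386] xyz [-136.9  352.2   48.6] dr [0.0602 0.002  0.1265] rows 9.1
t 7.27 pos [0.5422 0.2294 0.1386] xyz [-99.6 352.1 128.3] dr [0.0602 0.002  0.1265] rows 9.3
```

View pics/w5c.png

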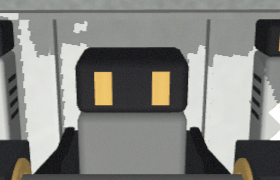

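The crop shows the held logger, black boundary at crop v≈112 (262 in the full image), so its centre is about 1 mm ahead of the TCP. I move over the cradle.

send_rows(xyz=[[-14,34,2],[-28,70,5],[-42,106,10],[-56,142,16],[-70,178,22],[-83,214,28],[-97,250,34],[-111,286,40],[-124,320,45],[-137,352,48]], dr=[[0.006,0,0.013],[0.012,0,0.025],[0.018,0,0.038],[0.024,0,0.05],[0.03,0.001,0.063],[0.036,0.001,0.076],[0.042,0.001,0.089],[0.048,0.001,0.101],[0.054,0.002,0.114],[0.06,0.002,0.127]])

```text
time: 8.1
position: [0.4524, -0.1426, 0.153]
tool_rot: [3.064, 0.021, -0.681]
ft_force: [0.0, -0.6, -1.6]
grip_width: 0.457
grip_force: 45.0
```

send_rows(xyz=[[0,0,0],[0,0,0],[0,0,0],[0,0,0],[0,0,0],[0,0,0],[0,0,0],[0,0,0],[0,0,0],[0,0,0]], dr=[[0,0,0],[0,0,0],[0,0,0],[0,0,0],[0,0,0],[0,0,0],[0,0,0],[0,0,0],[0,0,0],[0,0,0]])

```text
time: 8.93
position: [0.4547, -0.1404, 0.1541]
tool_rot: [3.065, 0.023, -0.677]
ft_force: [0.4, -0.4, -1.1]
grip_width: 0.456
grip_force: 45.0
```

```bash
cat >> h.py <<'E'
Rz=R.from_euler('z',.9,degrees=True).as_matrix(); CO=np.array([.463,-.1408,.020]); OFF=np.array([1.2,0,2])/1000
def cr(x,y,z,deg):
    "send logger centre (mm, cradle frame above bed) at tilt deg"
    Rt=down(np.radians(.9),-np.radians(deg)); go(CO+Rz@(np.array([x,y,z])/1000)-Rt@OFF,Rt)
def where():
    st=get_state(); Rm=R.from_rotvec(st["tool_rot"]).as_matrix()
    print("logger in cradle mm",(Rz.T@(st["position"]+Rm@OFF-CO)*1000).round(1),"tilt",np.degrees(np.arcsin(-Rm[2,0])).round(2),"F",(Rz.T@st["ft_force"]).round(1),"grip",st["grip_width"]*87)
E
python3 - <<'E'
from h import *
im,C,st=snap('wrist','w6.png'); where()
cr(-9,0,45,25)
for n,p in dict(jawL=(44,18,26),jawR=(44,-18,26),hL=(66,30,34),hbackL=(98,30,34)).items(): print(n,proj(C,CO+Rz@(np.array(p)/1000)).round(1))
cv2.imwrite('pics/w6c.png',im[0:330,160:480,::-1])
E
```

```text
logger in cradle mm [ -8.1   0.5 131.7] tilt 24.92 F [ 0.9 -0.6 -1.9] grip 39.63332409672063
t 8.98 pos [ 0.4547 -0.1405  0.1541] xyz [35.7  0.5 79. ] dr [-0.0005 -0.0014 -0.0006] rows 2.1
jawL [277.4  88.6]
jawR [346.9  88.6]
hL [247.9  48.2]
hbackL [239.8 -33.7]
```

View pics/w6c.png

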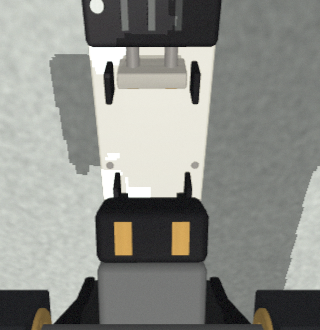

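Jaw's front edge at columns 278–347, v=88 fits the prediction to a pixel; logger is laterally aligned. Descending.

send_rows(xyz=[[4,0,8],[8,0,18],[13,0,29],[18,0.5,40],[23,0.5,51],[28,0.5,62],[32,0.5,71],[35,0.5,77],[35.7,0.5,79],[35.7,0.5,79]], dr=[[0,-0.001,0],[0,-0.001,0],[0,-0.001,0],[0,-0.001,0],[0,-0.001,0],[0,-0.001,0],[0,-0.001,0],[0,-0.001,0],[0,-0.001,0],[0,-0.001,0]])

```text
time: 9.82
position: [0.4534, -0.1409, 0.0668]
tool_rot: [3.064, 0.023, -0.68]
ft_force: [0.4, 0.1, -1.6]
grip_width: 0.457
grip_force: 45.0
```

```bash
python3 -c "
from h import *
where(); cr(-9,0,35,25); cr(-9,0,33.5,25)"
```

```text
logger in cradle mm [-9.3  0.1 44.5] tilt 25.03 F [ 0.4  0.1 -1.6] grip 39.7538841410812
t 9.82 pos [ 0.4534 -0.1409  0.0668] xyz [4.3 0.1 8.5] dr [-0.001   0.0006 -0.0004] rows 0.2
t 9.82 pos [ 0.4534 -0.1409  0.0668] xyz [4.9 0.1 9.8] dr [-0.001   0.0006 -0.0004] rows 0.3
```

send_rows(xyz=[[0.5,0,1],[1,0,2],[1.5,0,3],[2,0,4],[2.5,0,5],[3,0,6],[3.5,0,7],[4,0,8],[4.4,0,9],[4.4,0,9]], dr=[[0,0,0],[0,0,0],[0,0,0],[0,0,0],[0,0,0],[0,0,0],[0,0,0],[0,0,0],[0,0,0],[0,0,0]])

```text
time: 10.65
position: [0.4538, -0.141, 0.0571]
tool_rot: [3.064, 0.023, -0.679]
ft_force: [0.4, 0.2, -2.7]
grip_width: 0.456
grip_force: 45.0
```

```bash
python3 -c "
from h import *
where(); cr(-9,0,31,25);cr(9,0,33,25)"
```

```text
logger in cradle mm [-9.  -0.  34.8] tilt 25.0 F [ 0.4  0.2 -2.7] grip 39.71415302905629
t 10.65 pos [ 0.4538 -0.141   0.0571] xyz [ 1.6 -0.   3.4] dr [-0.0007 -0.0001 -0.0006] rows 0.1
t 10.65 pos [ 0.4538 -0.141   0.0571] xyz [17.  -0.1 -6. ] dr [-0.0007 -0.0001 -0.0006] rows 0.4
```

send_rows(xyz=[[0.2,0,0.4],[0.4,0,0.8],[0.6,0,1.2],[0.8,0,1.6],[1,0,2],[1.2,0,2.4],[1.4,0,2.8],[1.6,0,3.3],[1.6,0,3.4],[1.6,0,3.4]], dr=[[0,0,0],[0,0,0],[0,0,0],[0,0,0],[0,0,0],[0,0,0],[0,0,0],[0,0,0],[0,0,0],[0,0,0]])

```text
time: 11.48
position: [0.454, -0.141, 0.0556]
tool_rot: [3.063, 0.023, -0.68]
ft_force: [-0.6, 0.6, 11.1]
grip_width: 0.455
grip_force: 45.0
```

```bash
python3 -c "
from h import *
where(); cr(9,0,32,25)"
```

```text
logger in cradle mm [-8.8 -0.1 33.3] tilt 25.04 F [-0.6  0.6 11.1] grip 39.61117301680657
t 11.48 pos [ 0.454  -0.141   0.0556] xyz [16.7 -0.1 -6.4] dr [ 0.0003  0.0007 -0.0009] rows 0.4
```

send_rows(xyz=[[1.4,0,-1.7],[3.2,0,-2.6],[5,0,-3.4],[6.8,0,-4.3],[8.6,0,-5.1],[10.4,0,-6],[12.2,0,-6.8],[14,0,-7.7],[15.9,0,-8.5],[15.9,0,-8.5]], dr=[[0,0,0],[0,0,0],[0,0,0],[0,0,0],[0,0,0],[0,0,0],[0,0,0],[0,0,0],[0,0,0],[0,0,0]])

```text
time: 12.32
position: [0.467, -0.141, 0.0554]
tool_rot: [3.06, 0.022, -0.699]
ft_force: [-12.2, 0.5, 11.0]
grip_width: 0.459
grip_force: 45.0
```

```bash
python3 -c "
from h import *
where(); cr(10,0,33.5,25)"
```

```text
logger in cradle mm [ 4.2 -0.2 33. ] tilt 25.72 F [-12.2   0.7  11. ] grip 39.9299778659737
t 12.32 pos [ 0.467  -0.141   0.0554] xyz [ 5.  -0.2 -2.9] dr [-0.0006  0.0126 -0.001 ] rows 0.1
```

send_rows(xyz=[[0.6,0,-1.2],[1.5,0,-1.7],[2.4,0,-2.2],[3.3,0,-2.6],[4.2,0,-3.1],[5.1,0,-3.5],[5.9,0,-3.9],[6.5,0,-4.2],[6.5,0,-4.2],[6.5,0,-4.2]], dr=[[0,0.002,0],[0,0.004,0],[0,0.006,0],[0,0.008,0],[0,0.01,0],[0,0.012,0],[0,0.012,0],[0,0.012,0],[0,0.012,0],[0,0.012,0]])

```text
time: 13.15
position: [0.4729, -0.1409, 0.0553]
tool_rot: [3.063, 0.022, -0.685]
ft_force: [-13.1, -0.3, 5.9]
grip_width: 0.455
grip_force: 45.0
```

Run:
```python
from h import *
where(); cr(10,0,33.5,25)
im,C,st=snap('wrist','w7.png')
for x in (12,13,14,15,16,17):print(x,proj(C,CO+Rz@np.array([.066,0,.034])).round(1),"jaw back? front top",proj(C,CO+Rz@np.array([.044+x/1000,0,.026])).round(1))
cv2.imwrite('pics/w7c.png',cv2.resize(im[100:330,210:420,::-1],None,fx=2,fy=2))
```

```text
logger in cradle mm [10.2 -0.3 33. ] tilt 25.21 F [-13.1  -0.1   5.9] grip 39.62818572316111
t 13.15 pos [ 0.4729 -0.1409  0.0553] xyz [-0.4 -0.3 -0.4] dr [-0.0011  0.0037 -0.0009] rows 0.0
12 [309.3 206.6] jaw back? front top [309.6 215.9]
13 [309.3 206.6] jaw back? front top [309.6 213.6]
14 [309.3 206.6] jaw back? front top [309.5 211.2]
15 [309.3 206.6] jaw back? front top [309.5 208.9]
16 [309.3 206.6] jaw back? front top [309.5 206.5]
17 [309.3 206.6] jaw back? front top [309.5 204.1]
```

View pics/w7c.png

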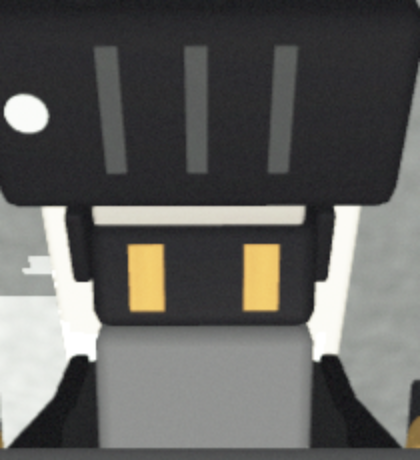

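The view shows the jaw pushed back to near the housing, its edge at crop v≈226 against the housing front at 205. The logger's black boundary is still at 262, so there is no slip in the hand. Now the swing down.

```bash
cat > path.py <<'E'
from h import *
import sys
def path(poses):
    st=get_state(); Rm=R.from_rotvec(st["tool_rot"]).as_matrix()
    for x,y,z,deg in poses:
        Rt=down(np.radians(.9),-np.radians(deg)); p=CO+Rz@(np.array([x,y,z])/1000)-Rt@OFF
        print(np.array([x,z,deg]).round(1),(Rm.T@(p-st["position"])*1000).round(1).tolist(),R.from_matrix(Rm.T@Rt).as_rotvec().round(3).tolist())
def lg(deg,f=60.3,b=.3):
    t=np.radians(deg); return f-(48*np.cos(t)+14*np.sin(t)),0,48*np.sin(t)+14*np.cos(t)+b,deg
E
python3 -c "
from path import *
where(); path([lg(d) for d in (24,22.5,21,19.5,18,16.5,15,13.5,12,12)])"
```

```text
logger in cradle mm [10.2 -0.2 32.9] tilt 25.21 F [-14.1  -0.1   5.3] grip 39.56200384064982
[10.8 32.6 24. ] [0.6, -0.2, 0.1] [-0.001, 0.021, -0.001]
[10.6 31.6 22.5] [0.9, -0.2, 1.1] [-0.001, 0.047, -0.001]
[10.5 30.6 21. ] [1.1, -0.2, 2.1] [-0.001, 0.074, -0.001]
[10.4 29.5 19.5] [1.5, -0.2, 3.1] [-0.001, 0.1, -0.001]
[10.3 28.4 18. ] [1.8, -0.2, 4.2] [-0.001, 0.126, -0.001]
[10.3 27.4 16.5] [2.2, -0.2, 5.2] [-0.001, 0.152, -0.001]
[10.3 26.2 15. ] [2.6, -0.2, 6.2] [-0.001, 0.178, -0.001]
[10.4 25.1 13.5] [3.1, -0.2, 7.3] [-0.001, 0.204, -0.001]
[10.4 24.  12. ] [3.6, -0.2, 8.3] [-0.001, 0.231, -0.001]
[10.4 24.  12. ] [3.6, -0.2, 8.3] [-0.001, 0.231, -0.001]
```

send_rows(xyz=[[0.6,0,0],[0.9,-0.2,1],[1.1,-0.2,2],[1.5,-0.2,3],[1.8,-0.2,4.1],[2.2,-0.2,5.1],[2.6,-0.2,6.1],[3.1,-0.2,7.2],[3.6,-0.2,8.2],[3.6,-0.2,8.2]], dr=[[0,0.021,0],[0,0.047,0],[0,0.074,0],[0,0.1,0],[0,0.126,0],[0,0.152,0],[0,0.178,0],[0,0.204,0],[0,0.231,0],[0,0.231,0]])

```text
time: 14.03
position: [0.4703, -0.1409, 0.0461]
tool_rot: [3.122, 0.021, -0.331]
ft_force: [-10.7, 1.3, 5.0]
grip_width: 0.458
grip_force: 45.0
```

```bash
python3 -c "
from path import *
where(); path([lg(d,b=.6) for d in (11,9.5,8,6.5,5,4,3,2,1,0)])"
```

```text
logger in cradle mm [ 8.  -0.2 23.8] tilt 12.11 F [-10.7   1.5   5. ] grip 39.81855447811152
[10.5 23.5 11. ] [2.5, -0.2, -0.2] [-0.0, 0.019, -0.002]
[10.6 22.3  9.5] [2.8, -0.2, 1.0] [-0.0, 0.045, -0.002]
[10.8 21.1  8. ] [3.1, -0.2, 2.1] [-0.0, 0.072, -0.002]
[11.  19.9  6.5] [3.5, -0.2, 3.3] [-0.0, 0.098, -0.002]
[11.3 18.7  5. ] [4.0, -0.2, 4.5] [-0.0, 0.124, -0.002]
[11.4 17.9  4. ] [4.3, -0.2, 5.3] [-0.0, 0.141, -0.002]
[11.6 17.1  3. ] [4.6, -0.2, 6.1] [-0.0, 0.159, -0.002]
[11.8 16.3  2. ] [5.0, -0.2, 6.9] [-0.0, 0.176, -0.002]
[12.1 15.4  1. ] [5.3, -0.2, 7.6] [-0.0, 0.194, -0.002]
[12.3 14.6  0. ] [5.7, -0.2, 8.4] [-0.0, 0.211, -0.002]
```

send_rows(xyz=[[1.5,0,-0.2],[2.3,-0.2,1],[2.8,-0.2,2.1],[3.3,-0.2,3.3],[3.8,-0.2,4.5],[4.2,-0.2,5.3],[4.6,-0.2,6.1],[5,-0.2,6.9],[5.2,-0.2,7.6],[5.4,-0.2,8.4]], dr=[[0,0.019,0],[0,0.045,0],[0,0.072,0],[0,0.098,0],[0,0.124,0],[0,0.141,0],[0,0.159,0],[0,0.176,0],[0,0.194,0],[0,0.211,0]])

```text
time: 14.87
position: [0.4753, -0.1407, 0.0372]
tool_rot: [3.141, 0.022, 0.0]
ft_force: [-23.9, 1.8, 34.0]
grip_width: 0.456
grip_force: 45.0
```

```bash
python3 -c "
from path import *
where(); path([(5,0,14,0),(0,0,13.5,0)])"
```

```text
logger in cradle mm [13.5 -0.1 15.2] tilt -0.01 F [-23.9   2.2  34. ] grip 39.67008977438084
[ 5 14  0] [-8.5, -0.1, 1.2] [0.0, -0.0, -0.002]
[ 0.  13.5  0. ] [-13.5, -0.1, 1.7] [0.0, -0.0, -0.002]
```

send_rows(xyz=[[-1,0,-1.5],[-2.5,0,-2],[-4,0,-2],[-5.5,0,-2],[-7,0,-2],[-8.5,0,-2],[-10,0,-2],[-11,0,-2],[-11,0,-2],[-11,0,-2]], dr=[[0,0,0],[0,0,0],[0,0,0],[0,0,0],[0,0,0],[0,0,0],[0,0,0],[0,0,0],[0,0,0],[0,0,0]])

```text
time: 15.7
position: [0.4694, -0.1406, 0.038]
tool_rot: [-3.141, -0.023, -0.02]
ft_force: [-5.6, -1.2, -0.2]
grip_width: 0.454
grip_force: 45.0
```

Run:
```python
from path import *
where(); im,C,st=snap('wrist','w8.png')
cv2.imwrite('pics/w8c.png',cv2.resize(im[100:330,210:420,::-1],None,fx=2,fy=2))
```

```text
logger in cradle mm [ 7.7  0.1 16. ] tilt -0.72 F [-5.7 -1.1 -0.2] grip 39.455481372191926
```

View pics/w8c.png

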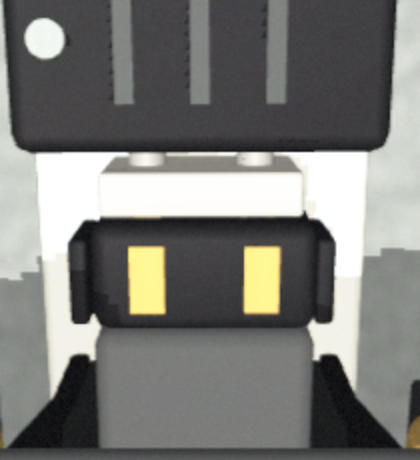

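Logger lies between the guides with its contact end against the jaw; the jaw edge is at crop v≈217. I slide it back under the catch.

send_rows(xyz=[[0,0,0.8],[-1,0,0.8],[-2,0,0.8],[-3,0,0.8],[-4,0,0.8],[-5,0,0.8],[-6,0,0.8],[-7,0,0.8],[-7.5,0,0.8],[-7.5,0,0.8]], dr=[[0,0,0],[0,-0.005,0],[0,-0.01,0],[0,-0.012,0],[0,-0.012,0],[0,-0.012,0],[0,-0.012,0],[0,-0.012,0],[0,-0.012,0],[0,-0.012,0]])

```text
time: 16.58
position: [0.4639, -0.1407, 0.038]
tool_rot: [-3.141, -0.023, -0.007]
ft_force: [-5.2, -1.6, 0.6]
grip_width: 0.459
grip_force: 45.0
```

```bash
python3 -c "
from path import *
where(); path([(0,0,15,0)])"
```

```text
logger in cradle mm [ 2.1  0.1 16. ] tilt -0.26 F [-5.2 -1.5  0.6] grip 39.927399325182854
[ 0 15  0] [-2.1, 0.1, 1.0] [-0.0, -0.005, -0.001]
```

send_rows(xyz=[[-0.5,0,0.5],[-1,0,1],[-1.5,0,1.5],[-2,0,2],[-2,0,2],[-2,0,2],[-2,0,2],[-2,0,2],[-2,0,2],[-2,0,2]], dr=[[0,-0.005,0],[0,-0.005,0],[0,-0.005,0],[0,-0.005,0],[0,-0.005,0],[0,-0.005,0],[0,-0.005,0],[0,-0.005,0],[0,-0.005,0],[0,-0.005,0]])

```text
time: 17.42
position: [0.4639, -0.1406, 0.0375]
tool_rot: [3.141, 0.024, 0.004]
ft_force: [-4.2, -0.8, 9.7]
grip_width: 0.456
grip_force: 45.0
```

```bash
python3 -c "
from path import *
where()"
```

```text
logger in cradle mm [ 2.1  0.2 15.5] tilt -0.15 F [-4.3 -0.7  9.7] grip 39.70232983526228
```

send_rows(xyz=[[0,0,0],[0,0,0],[0,0,0],[0,0,0],[0,0,0],[0,0,0],[0,0,0],[0,0,0],[0,0,0],[0,0,0]], dr=[[0,0,0],[0,0,0],[0,0,0],[0,0,0],[0,0,0],[0,0,0],[0,0,0],[0,0,0],[0,0,0],[0,0,0]], jaw=56)

```text
time: 18.25
position: [0.4627, -0.1405, 0.0363]
tool_rot: [-3.141, -0.023, -0.002]
ft_force: [0.9, 0.2, 0.1]
grip_width: 0.64
grip_force: 0.0
```

send_rows(xyz=[[0,0,-4],[0,0,-12],[0,0,-20],[0,0,-28],[-5,0,-38],[-10,0,-50],[-15,0,-64],[-20,0,-80],[-20,0,-80],[-20,0,-80]], dr=[[0,0,0],[0,0,0],[0,0,0],[0,0,0],[0,0,0],[0,0,0],[0,0,0],[0,0,0],[0,0,0],[0,0,0]])

```text
time: 19.08
position: [0.4434, -0.1413, 0.1176]
tool_rot: [3.139, 0.023, 0.006]
ft_force: [0.5, -0.4, -0.3]
grip_width: 0.642
grip_force: 0.0
```

Run:
```python
from h import *
im,C,st=snap('wrist','w9.png'); print(st['position'].round(4))
cv2.imwrite('pics/w9c.png',cv2.resize(im[60:330,200:430,::-1],None,fx=2,fy=2))
P=lambda *p: ((proj(C,CO+Rz@(np.array(p)/1000))-[200,60])*2).round(1)
print("jaw face top at travel 0,4,8",P(44,0,26),P(48,0,26),P(52,0,26),"housing front",P(66,0,34),"black boundary seated",P(28,0,28),"tag centre",P(-16,0,28),"sides",P(10,20,28),P(10,-20,28),"catch tip",P(-44,0,34))
print('side:'); im,C,_=snap('side','s2.png')
print("seated heel/contact top",[proj(C,CO+Rz@(np.array(p)/1000)).round(1).tolist() for p in((-48,-20,28),(48,-20,28),(48,-20,0),(-16,0,28))])
```

```text
[ 0.4434 -0.1413  0.1176]
jaw face top at travel 0,4,8 [220.5 175.5] [220.4 159.9] [220.4 144.1] housing front [220.2  86.2] black boundary seated [220.6 237.2] tag centre [221.  393.7] sides [147.5 303.4] [294.1 303.2] catch tip [221.2 493.9]
side:
seated heel/contact top [[254.0, 320.5], [307.4, 311.5], [307.5, 322.7], [270.3, 309.8]]
```

View pics/w9c.png

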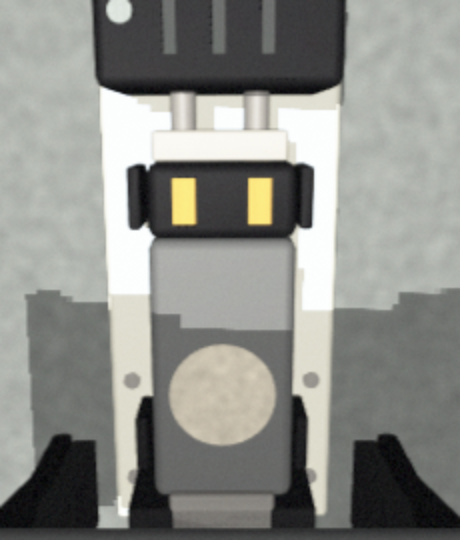

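The crop shows the logger seated: black boundary at crop v=237 (predicted 237.2), jaw face at ≈161 (4 mm travel) and heel under the catch at 493. I press down on the heel to make sure it is home.

send_rows(xyz=[[0,0,0],[0,0,5],[0,0,12],[0,0,20],[0,0,28],[0,0,36],[0,0,42],[0,0,46],[0,0,48],[0,0,48]], dr=[[0,0,0],[0,0,0],[0,0,0],[0,0,0],[0,0,0],[0,0,0],[0,0,0],[0,0,0],[0,0,0],[0,0,0]], jaw=0, grip_force=20)

```text
time: 20.02
position: [0.4425, -0.1406, 0.0677]
tool_rot: [-3.141, -0.024, -0.001]
ft_force: [-0.0, 0.1, 0.8]
grip_width: 0.029
grip_force: 0.0
```

send_rows(xyz=[[0,0,1],[0,0,2],[0,0,3],[0,0,4],[0,0,5],[0,0,6],[0,0,7],[0,0,8],[0,0,9],[0,0,9]], dr=[[0,0,0],[0,0,0],[0,0,0],[0,0,0],[0,0,0],[0,0,0],[0,0,0],[0,0,0],[0,0,0],[0,0,0]])

```text
time: 20.85
position: [0.4433, -0.141, 0.0651]
tool_rot: [3.139, 0.023, -0.003]
ft_force: [-20.1, 5.7, 53.7]
grip_width: 0.003
grip_force: 26.9
```

send_rows(xyz=[[0,0,-9],[0,0,-15],[0,0,-25],[0,0,-40],[0,0,-60],[0,0,-80],[0,0,-100],[0,0,-120],[0,0,-125],[0,0,-125]], dr=[[0,0,0],[0,0,0],[0,0,0],[0,0,0],[0,0,0],[0,0,0],[0,0,0],[0,0,0],[0,0,0],[0,0,0]], jaw=60)

```text
time: 21.68
position: [0.4435, -0.1412, 0.1856]
tool_rot: [3.14, 0.023, 0.006]
ft_force: [0.3, -0.5, 0.1]
grip_width: 0.651
grip_force: 0.0
```

Run:
```python
from h import *
def multi(rs):
    A=sum(np.eye(3)-np.outer(d,d) for o,d in rs); b=sum((np.eye(3)-np.outer(d,d))@o for o,d in rs); p=np.linalg.solve(A,b)
    return p.round(4),[round(1000*np.linalg.norm((np.eye(3)-np.outer(d,d))@(p-o)),1) for o,d in rs]
W=[cam('wrist',dict(position=np.load(f)[:3],tool_rot=np.load(f)[3:])) for f in('w1.npy','w3.npy')]
S=cam('scene');D=cam('side')
print(multi([ray(S,332.5,206),ray(D,280.5,221),ray(W[0],133,256.5),ray(W[1],485,248)]),multi([ray(D,280.5,221),ray(W[0],133,256.5),ray(W[1],485,248)]))
Rt=down(np.radians(9),-np.radians(25)); n=-Rt[:,2]
t=multi([ray(S,332.5,206),ray(D,280.5,221),ray(W[0],133,256.5),ray(W[1],485,248)])[0]
c=t+.0162*Rt[:,0]-.014*n; print("centre",c.round(4),"expected from round", (np.array([.5017,.2229,.0478])-.1*R.from_euler('z',9,degrees=True).as_matrix()[:,1]).round(4))
go(c+.032*n,Rt)
print("cradle check img"); im,C,_=snap('wrist','w10.png')
```

```text
(array([0.508 , 0.1213, 0.0676]), [np.float64(1.3), np.float64(1.0), np.float64(0.4), np.float64(0.6)]) (array([0.5084, 0.1219, 0.0679]), [np.float64(0.5), np.float64(0.6), np.float64(0.3)])
centre [0.5167 0.1227 0.0481] expected from round [0.5173 0.1241 0.0478]
t 21.68 pos [ 0.4435 -0.1412  0.1856] xyz [  90.  -264.9  108.5] dr [-0.0293 -0.4392 -0.1406] rows 7.2
cradle check img
```

send_rows(xyz=[[10,-33,4],[20,-66,8],[30,-99,12],[40,-132,16],[50,-165,20],[60,-198,25],[70,-231,30],[80,-250,35],[90,-265,40],[90,-265,40]], dr=[[-0.003,-0.049,-0.016],[-0.007,-0.098,-0.031],[-0.01,-0.146,-0.047],[-0.013,-0.195,-0.062],[-0.016,-0.244,-0.078],[-0.02,-0.293,-0.094],[-0.023,-0.342,-0.109],[-0.026,-0.39,-0.125],[-0.029,-0.439,-0.141],[-0.029,-0.439,-0.141]])

```text
time: 22.57
position: [0.5277, 0.1298, 0.1388]
tool_rot: [3.026, 0.25, -0.689]
ft_force: [-0.8, -0.1, -0.4]
grip_width: 0.694
grip_force: 0.0
```

send_rows(xyz=[[0,0,10],[0,0,22],[0,0,34],[0,0,46],[0,0,56],[0,0,64],[0,0,68],[0,0,68],[0,0,68],[0,0,68]], dr=[[0,0,0],[0,0,0],[0,0,0],[0,0,0],[0,0,0],[0,0,0],[0,0,0],[0,0,0],[0,0,0],[0,0,0]])

```text
time: 23.4
position: [0.5006, 0.1213, 0.0833]
tool_rot: [3.027, 0.24, -0.673]
ft_force: [-0.5, 0.2, -0.4]
grip_width: 0.692
grip_force: 0.0
```

Run:
```python
from h import *
Rt=down(np.radians(9),-np.radians(25)); n=-Rt[:,2]; c=np.array([.5170,.1232,.0480])
im,C,st=snap('wrist','w11.png'); go(c+.003*n,Rt)
print("pred",[proj(C,c+Rt@(np.array(t))/1000).round(1).tolist() for t in((28,-20,-14),(28,20,-14))])
g=im.min(2).astype(int); print("rows",g[225:262:2,290].tolist(),g[225:262:2,335].tolist())
for v in(210,220,255,262): print(v,"L",g[v,250:290:2].tolist(),"R",g[v,340:384:2].tolist())
```

```text
t 23.45 pos [0.5007 0.1213 0.0833] xyz [29.9  0.8 22.1] dr [-0.0021  0.0009  0.0015] rows 0.9
pred [[260.7, 171.8], [364.0, 172.0]]
rows [129, 129, 128, 133, 130, 131, 130, 128, 133, 130, 187, 213, 208, 206, 214, 218, 219, 215, 210] [130, 127, 128, 129, 129, 129, 129, 129, 169, 218, 218, 215, 214, 212, 214, 213, 218, 218, 218]
210 L [136, 138, 135, 134, 133, 134, 101, 115, 123, 127, 131, 129, 132, 130, 129, 126, 128, 131, 127, 125] R [128, 126, 127, 128, 126, 129, 128, 124, 116, 95, 130, 138, 134, 136, 134, 134, 137, 132, 136, 139, 139, 138]
220 L [135, 136, 135, 135, 134, 136, 102, 112, 121, 127, 130, 131, 130, 131, 131, 129, 130, 129, 131, 131] R [129, 129, 129, 131, 131, 129, 127, 124, 116, 95, 134, 135, 135, 135, 134, 135, 133, 137, 136, 136, 136, 136]
255 L [138, 137, 137, 137, 139, 137, 137, 108, 116, 124, 130, 131, 207, 219, 213, 211, 211, 214, 215, 217] R [213, 216, 219, 218, 218, 176, 127, 124, 115, 96, 139, 186, 214, 212, 213, 211, 210, 210, 213, 172, 139, 135]
262 L [136, 135, 135, 137, 136, 140, 134, 108, 114, 121, 130, 129, 130, 135, 200, 218, 219, 219, 218, 215] R [207, 206, 144, 130, 128, 128, 130, 122, 113, 106, 135, 136, 138, 137, 136, 136, 136, 139, 136, 136, 136, 135]
```

send_rows(xyz=[[4,0.8,0],[9,0.8,0],[14,0.8,0],[19,0.8,0],[24,0.8,0],[28,0.8,0],[30,0.8,0],[30,0.8,0],[30,0.8,0],[30,0.8,0]], dr=[[0,0,0],[0,0,0],[0,0,0],[0,0,0],[0,0,0],[0,0,0],[0,0,0],[0,0,0],[0,0,0],[0,0,0]])

```text
time: 24.28
position: [0.5269, 0.1247, 0.0702]
tool_rot: [3.026, 0.24, -0.675]
ft_force: [-0.6, 0.4, -0.3]
grip_width: 0.687
grip_force: 0.0
```

Run:
```python
from h import *
Rt=down(np.radians(9),-np.radians(25)); n=-Rt[:,2]; c=np.array([.5170,.1232,.0480])
im,C,st=snap('wrist','w12.png'); go(c+.003*n,Rt)
print("pred",[proj(C,c+Rt@(np.array(t))/1000).round(1).tolist() for t in((28,-20,-14),(28,20,-14),(26,0,-14))])
g=im.min(2).astype(int); print("rows",[ (v,g[v,310]) for v in range(215,275,3)])
```

```text
t 24.33 pos [0.5269 0.1247 0.0702] xyz [ 0.4 -0.1 21.3] dr [-0.0019  0.0022  0.0017] rows 0.5
pred [[261.1, 245.2], [359.7, 245.5], [310.4, 250.0]]
rows [(215, np.int64(41)), (218, np.int64(42)), (221, np.int64(40)), (224, np.int64(42)), (227, np.int64(44)), (230, np.int64(42)), (233, np.int64(46)), (236, np.int64(45)), (239, np.int64(42)), (242, np.int64(34)), (245, np.int64(97)), (248, np.int64(111)), (251, np.int64(126)), (254, np.int64(131)), (257, np.int64(132)), (260, np.int64(131)), (263, np.int64(132)), (266, np.int64(131)), (269, np.int64(131)), (272, np.int64(132))]
```

Boundary at v≈244 against a predicted 245, so it is aligned. I descend and grip.

send_rows(xyz=[[0,0,3],[0,0,6],[0,0,9],[0,0,12],[0,0,15],[0,0,17.5],[0,0,19.5],[0,0,20.5],[0,0,20.5],[0,0,20.5]], dr=[[0,0,0],[0,0,0],[0,0,0],[0,0,0],[0,0,0],[0,0,0],[0,0,0],[0,0,0],[0,0,0],[0,0,0]])

```text
time: 25.17
position: [0.5185, 0.1233, 0.0516]
tool_rot: [3.026, 0.24, -0.674]
ft_force: [0.5, -0.3, -1.0]
grip_width: 0.689
grip_force: 0.0
```

send_rows(xyz=[[0,0,0],[0,0,0],[0,0,0],[0,0,0],[0,0,0],[0,0,0],[0,0,0],[0,0,0],[0,0,0],[0,0,0]], dr=[[0,0,0],[0,0,0],[0,0,0],[0,0,0],[0,0,0],[0,0,0],[0,0,0],[0,0,0],[0,0,0],[0,0,0]], jaw=30, grip_force=35)

```text
time: 26.0
position: [0.5186, 0.1235, 0.0516]
tool_rot: [3.027, 0.24, -0.674]
ft_force: [-0.2, 0.7, -0.1]
grip_width: 0.459
grip_force: 34.8
```

send_rows(xyz=[[0,0,-4],[0,0,-12],[0,0,-25],[0,0,-40],[0,0,-60],[0,0,-80],[0,0,-100],[0,0,-110],[0,0,-110],[0,0,-110]], dr=[[0,0,0],[0,0,0],[0,0,0],[0,0,0],[0,0,0],[0,0,0],[0,0,0],[0,0,0],[0,0,0],[0,0,0]])

```text
time: 26.83
position: [0.5648, 0.1306, 0.1513]
tool_rot: [3.026, 0.24, -0.674]
ft_force: [-0.1, -0.0, -2.4]
grip_width: 0.458
grip_force: 34.8
```

Run:
```python
from h import *
im,C,st=snap('wrist','w13.png'); g=im.min(2).astype(int); print("bd",[int(g[v,310]) for v in range(240,285,3)])
T=np.array([.5434,-.3272,.008]); Rt=down(np.radians(-6.4)); go(T+[0,0,.12],Rt)
```

```text
bd [48, 44, 47, 43, 44, 47, 38, 88, 102, 116, 129, 129, 127, 127, 129]
t 26.88 pos [0.5641 0.1303 0.1505] xyz [-74.5 448.6  58.8] dr [0.0571 0.4371 0.2658] rows 11.0
```

send_rows(xyz=[[-7,38,4],[-14,76,8],[-21,114,12],[-28,152,16],[-35,190,21],[-42,228,26],[-49,266,31],[-55,304,37],[-61,342,43],[-67,380,48]], dr=[[0.005,0.037,0.022],[0.01,0.073,0.045],[0.014,0.11,0.067],[0.019,0.146,0.089],[0.024,0.182,0.111],[0.029,0.219,0.133],[0.033,0.255,0.155],[0.038,0.292,0.178],[0.043,0.328,0.2],[0.048,0.365,0.222]])

```text
time: 27.72
position: [0.5421, -0.2591, 0.1337]
tool_rot: [3.134, -0.109, -0.114]
ft_force: [1.6, -0.3, -1.7]
grip_width: 0.456
grip_force: 34.8
```

```bash
python3 -c "
from h import *
go([.5434,-.3272,.11],down(np.radians(-6.4)))"
```

```text
t 27.72 pos [ 0.5421 -0.2591  0.1337] xyz [ 7.7 67.7 23.6] dr [0.008  0.0726 0.0422] rows 1.7
```

send_rows(xyz=[[2,17,4],[4,34,9],[6,51,14],[7.7,67,19],[7.7,67,23],[7.7,67,23],[7.7,67,23],[7.7,67,23],[7.7,67,23],[7.7,67,23]], dr=[[0.002,0.018,0.01],[0.004,0.036,0.021],[0.006,0.055,0.032],[0.008,0.073,0.042],[0.008,0.073,0.042],[0.008,0.073,0.042],[0.008,0.073,0.042],[0.008,0.073,0.042],[0.008,0.073,0.042],[0.008,0.073,0.042]])

```text
time: 28.55
position: [0.5464, -0.3237, 0.1126]
tool_rot: [3.136, -0.17, 0.004]
ft_force: [0.2, 0.4, -1.8]
grip_width: 0.454
grip_force: 34.8
```

Run:
```python
from h import *
T=np.array([.5434,-.3272,.008]); im,C,st=snap('wrist','w14.png')
go([.5434,-.3272,.0245],down(np.radians(-6.4)))
Rt=R.from_euler('z',-6.4,degrees=True).as_matrix()
print("rim +x corners pred",[proj(C,T+Rt@np.array([.075,y,.012])).round(0).tolist() for y in(.058,-.058)])
cv2.imwrite('pics/w14c.png',im[:330,:,::-1])
```

```text
t 28.6 pos [ 0.5462 -0.3241  0.1125] xyz [-2.7  3.4 88. ] dr [ 0.0006 -0.0022  0.003 ] rows 2.1
rim +x corners pred [[217.0, 129.0], [420.0, 130.0]]
```

View pics/w14c.png

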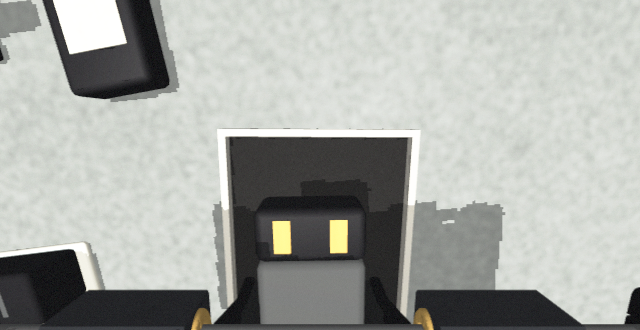

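Tray rim corners are at (217,129) and (420,130), exactly as predicted, and the logger is centred over the tray. Lowering.

send_rows(xyz=[[-1,1,8],[-2,3,18],[-2.7,3.4,28],[-2.7,3.4,39],[-2.7,3.4,50],[-2.7,3.4,61],[-2.7,3.4,71],[-2.7,3.4,78],[-2.7,3.4,81],[-2.7,3.4,82]], dr=[[0,0,0.003],[0,-0.001,0.003],[0,-0.002,0.003],[0,-0.002,0.003],[0,-0.002,0.003],[0,-0.002,0.003],[0,-0.002,0.003],[0,-0.002,0.003],[0,-0.002,0.003],[0,-0.002,0.003]])

```text
time: 29.43
position: [0.5425, -0.3278, 0.0293]
tool_rot: [-3.136, 0.178, 0.002]
ft_force: [0.1, 0.4, -1.5]
grip_width: 0.462
grip_force: 34.8
```

send_rows(xyz=[[0,0,0.5],[0,0,1],[0,0,1.5],[0,0,2],[0,0,2.5],[0,0,3],[0,0,3.5],[0,0,4],[0,0,4],[0,0,4]], dr=[[0,0,0],[0,0,0],[0,0,0],[0,0,0],[0,0,0],[0,0,0],[0,0,0],[0,0,0],[0,0,0],[0,0,0]])

```text
time: 30.27
position: [0.5429, -0.3283, 0.0274]
tool_rot: [3.135, -0.178, -0.0]
ft_force: [-2.7, 1.1, 5.5]
grip_width: 0.459
grip_force: 34.8
```

Contact at 5.5 N. I release and retreat.

send_rows(xyz=[[0,0,0],[0,0,0],[0,0,0],[0,0,0],[0,0,0],[0,0,0],[0,0,0],[0,0,0],[0,0,0],[0,0,0]], dr=[[0,0,0],[0,0,0],[0,0,0],[0,0,0],[0,0,0],[0,0,0],[0,0,0],[0,0,0],[0,0,0],[0,0,0]], jaw=54)

```text
time: 31.1
position: [0.5427, -0.3281, 0.0261]
tool_rot: [3.136, -0.178, -0.0]
ft_force: [1.0, -0.1, 0.1]
grip_width: 0.621
grip_force: 0.0
```

send_rows(xyz=[[0,0,-4],[0,0,-12],[0,0,-25],[0,0,-45],[0,0,-70],[0,0,-100],[0,0,-130],[-10,0,-160],[-20,0,-190],[-30,0,-200]], dr=[[0,0,0],[0,0,0],[0,0,0],[0,0,0],[0,0,0],[0,0,0],[0,0,0],[0,0,0],[0,0,0],[0,0,0]])

```text
time: 31.93
position: [0.5152, -0.3248, 0.2328]
tool_rot: [3.132, -0.176, 0.011]
ft_force: [-0.1, -0.4, 0.9]
grip_width: 0.619
grip_force: 0.0
```

Run:
```python
from h import *
print(get_state()['position'],get_state()['ft_force'])
im,C,st=snap('wrist','w15.png'); a=cv2.resize(im[60:330,100:500],(400,270))
im2,C2,_=snap('side','s3.png'); b=cv2.resize(im2[160:450,220:420],(400,580))
cv2.imwrite('pics/fin.png',np.hstack([np.vstack([a,np.zeros((310,400,3),np.uint8)]),b])[:,:,::-1])
```

```text
[ 0.51518636 -0.32481599  0.23280936] [-0.06718916 -0.35863211  0.89261547]
```

View pics/fin.png

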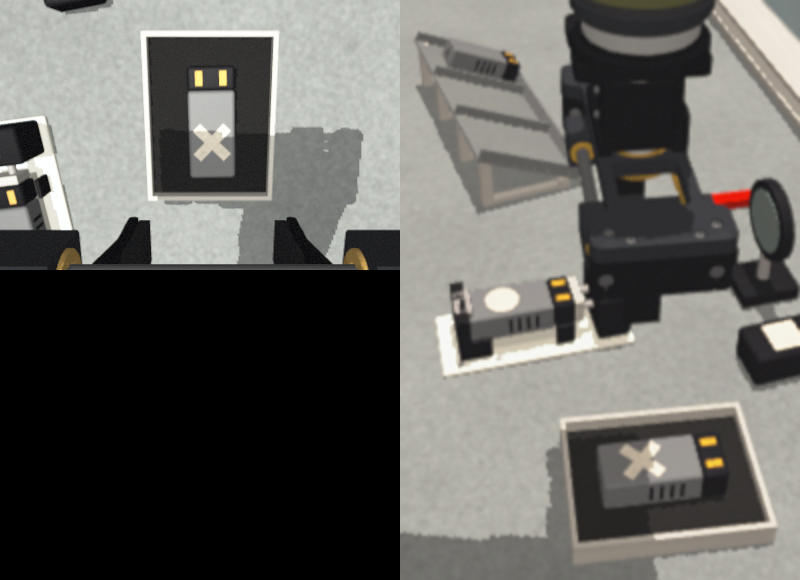

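Final check: the cross logger lies flat and tag up in the tray. The round logger is in the cradle with its heel under the catch; its tag is at side pixel (271,310) against a predicted (270.3,309.8) when seated. The bare logger and the bystanders are where they were.

```bash
python3 -c "
from bench import *
print(close_job())"
```

```text
the job is handed in; nothing more can be done
None
```

The job is handed in at about 32 s. By the last pictures, the round-tag logger is seated in the cradle under the catch with the jaw back about 4 mm, the cross-tag logger lies flat and tag up in the tray, and the untagged logger and bystanders look unmoved; no verdict came back.

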